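Load the harness board with connector housings in mirror order

TASK

The kit rack holds four connector housings in the order for the left-hand harness, but this board builds the right-hand one, its mirror image. Work along the rack from the end nearest the robot and move the housings one at a time into the holders in reverse order, filling the board from its far end: the nearest housing goes into the farthest holder, the next into the third, the next into the second, the farthest housing into the nearest holder. Leave each standing upright between the cheeks, flat on the seat, centred and square.

Things in the scene. Friction and masses are not known exactly. Their poses are not given: they have to be found in the camera images.
- housing_6way: loose upright connector housing, white nylon block 30 mm long (y axis), 26 thick (x), 42 tall, with 2 x 3 dark cavities in its top and a latch on one broad side; known by its length. Origin: centre of its underside, z up. Starts in any rack slot, length across the row. Grip from above on its two narrow ends (fingers close along its y). 16 to 46 g.
- housing_8way: loose upright connector housing, white nylon block 40 mm long (y axis), 26 thick (x), 42 tall, with 2 x 4 dark cavities in its top and a latch on one broad side; known by its length. Origin: centre of its underside, z up. Starts in any rack slot, length across the row. Grip from above on its two narrow ends (fingers close along its y). 16 to 46 g.
- housing_10way: loose upright connector housing, white nylon block 50 mm long (y axis), 26 thick (x), 42 tall, with 2 x 5 dark cavities in its top and a latch on one broad side; known by its length. Origin: centre of its underside, z up. Starts in any rack slot, length across the row. Grip from above on its two narrow ends (fingers close along its y). 16 to 46 g.
- housing_12way: loose upright connector housing, white nylon block 60 mm long (y axis), 26 thick (x), 42 tall, with 2 x 6 dark cavities in its top and a latch on one broad side; known by its length. Origin: centre of its underside, z up. Starts in any rack slot, length across the row. Grip from above on its two narrow ends (fingers close along its y). 16 to 46 g.
- rack: fixed steel kit rack, 236 mm long (x axis, away from the robot within 0.3 rad), 86 wide, a grey handle at each end; left or right of the robot. Origin: centre of underside, on the bench. Four slots at x = -81, -27, 27, 81 mm, seats 20 mm above the bench, parted by steel fins 3 mm thick, 50 long across the row, tops 48 above the bench.
- holder_1: nearest to the robot of 4 alike fixed fork holders in a row (x axis; about 68 mm apart, turned up to 0.42 rad) on a plywood board across from the rack. Origin: centre of its foot, on the board, 12 mm above the bench. Seat 20 mm above origin, 50 (x) by 36 (y). Cheeks at +x and -x, 20 long, 45 high: gap 36, flared to 42; open at +y, -y. A housing's length lies along its y.
- holder_2: second from the robot of 4 alike fixed fork holders in a row (x axis; about 68 mm apart, turned up to 0.42 rad) on a plywood board across from the rack. Origin: centre of its foot, on the board, 12 mm above the bench. Seat 20 mm above origin, 50 (x) by 36 (y). Cheeks at +x and -x, 20 long, 45 high: gap 36, flared to 42; open at +y, -y. A housing's length lies along its y.
- holder_3: third from the robot of 4 alike fixed fork holders in a row (x axis; about 68 mm apart, turned up to 0.42 rad) on a plywood board across from the rack. Origin: centre of its foot, on the board, 12 mm above the bench. Seat 20 mm above origin, 50 (x) by 36 (y). Cheeks at +x and -x, 20 long, 45 high: gap 36, flared to 42; open at +y, -y. A housing's length lies along its y.
- holder_4: farthest from the robot of 4 alike fixed fork holders in a row (x axis; about 68 mm apart, turned up to 0.42 rad) on a plywood board across from the rack. Origin: centre of its foot, on the board, 12 mm above the bench. Seat 20 mm above origin, 50 (x) by 36 (y). Cheeks at +x and -x, 20 long, 45 high: gap 36, flared to 42; open at +y, -y. A housing's length lies along its y.
Mind the look-alikes: they are no part of the job. What is shaped like the housing_12way but orange, pink or turquoise is not meant.

How it is judged:
On the way, in this order (a step that is already met when the one before it is completed fails the run):
1. the housing nearest the robot stands in the farthest holder, the other three still in their rack slots ((distance between housing_6way and holder_4 below 0.0245 m or (distance between housing_6way and rack below 0.1 m and x of housing_6way in the frame of rack above -0.054 m)) and (distance between housing_8way and holder_4 below 0.0245 m or (distance between housing_8way and rack below 0.1 m and x of housing_8way in the frame of rack above -0.054 m)) and (distance between housing_10way and holder_4 below 0.0245 m or (distance between housing_10way and rack below 0.1 m and x of housing_10way in the frame of rack above -0.054 m)) and (distance between housing_12way and holder_4 below 0.0245 m or (distance between housing_12way and rack below 0.1 m and x of housing_12way in the frame of rack above -0.054 m))), for 0.2 s.
2. the second housing stands in holder_3, the first still in holder_4, the last two in their slots ((distance between housing_6way and holder_4 below 0.0245 m or distance between housing_6way and holder_3 below 0.0245 m or (distance between housing_6way and rack below 0.1 m and x of housing_6way in the frame of rack above 0 m)) and (distance between housing_8way and holder_4 below 0.0245 m or distance between housing_8way and holder_3 below 0.0245 m or (distance between housing_8way and rack below 0.1 m and x of housing_8way in the frame of rack above 0 m)) and (distance between housing_10way and holder_4 below 0.0245 m or distance between housing_10way and holder_3 below 0.0245 m or (distance between housing_10way and rack below 0.1 m and x of housing_10way in the frame of rack above 0 m)) and (distance between housing_12way and holder_4 below 0.0245 m or distance between housing_12way and holder_3 below 0.0245 m or (distance between housing_12way and rack below 0.1 m and x of housing_12way in the frame of rack above 0 m))), for 0.2 s.
3. the third housing stands in holder_2, the first two still in place, the last one in its slot ((distance between housing_6way and holder_4 below 0.0245 m or distance between housing_6way and holder_3 below 0.0245 m or distance between housing_6way and holder_2 below 0.0245 m or (distance between housing_6way and rack below 0.1 m and x of housing_6way in the frame of rack above 0.054 m)) and (distance between housing_8way and holder_4 below 0.0245 m or distance between housing_8way and holder_3 below 0.0245 m or distance between housing_8way and holder_2 below 0.0245 m or (distance between housing_8way and rack below 0.1 m and x of housing_8way in the frame of rack above 0.054 m)) and (distance between housing_10way and holder_4 below 0.0245 m or distance between housing_10way and holder_3 below 0.0245 m or distance between housing_10way and holder_2 below 0.0245 m or (distance between housing_10way and rack below 0.1 m and x of housing_10way in the frame of rack above 0.054 m)) and (distance between housing_12way and holder_4 below 0.0245 m or distance between housing_12way and holder_3 below 0.0245 m or distance between housing_12way and holder_2 below 0.0245 m or (distance between housing_12way and rack below 0.1 m and x of housing_12way in the frame of rack above 0.054 m))), for 0.2 s.
4. the fourth housing stands in holder_1, all the others still in place ((distance between housing_6way and holder_4 below 0.0245 m or distance between housing_6way and holder_3 below 0.0245 m or distance between housing_6way and holder_2 below 0.0245 m or distance between housing_6way and holder_1 below 0.0245 m) and (distance between housing_8way and holder_4 below 0.0245 m or distance between housing_8way and holder_3 below 0.0245 m or distance between housing_8way and holder_2 below 0.0245 m or distance between housing_8way and holder_1 below 0.0245 m) and (distance between housing_10way and holder_4 below 0.0245 m or distance between housing_10way and holder_3 below 0.0245 m or distance between housing_10way and holder_2 below 0.0245 m or distance between housing_10way and holder_1 below 0.0245 m) and (distance between housing_12way and holder_4 below 0.0245 m or distance between housing_12way and holder_3 below 0.0245 m or distance between housing_12way and holder_2 below 0.0245 m or distance between housing_12way and holder_1 below 0.0245 m)), for 0.2 s.
At the end, for the whole second after the job is handed in: Each of the four holders has one housing, in the reverse of the rack's order, on the seat with its centre within about 14 mm of the holder's centre, upright within 0.12 rad, square to the holder within 0.26 rad, released and at rest (((distance between housing_6way and holder_1 below 0.0245 m and angle between the y axis of housing_6way and the y axis of holder_1, either way round below 0.26 rad) or (distance between housing_6way and holder_2 below 0.0245 m and angle between the y axis of housing_6way and the y axis of holder_2, either way round below 0.26 rad) or (distance between housing_6way and holder_3 below 0.0245 m and angle between the y axis of housing_6way and the y axis of holder_3, either way round below 0.26 rad) or (distance between housing_6way and holder_4 below 0.0245 m and angle between the y axis of housing_6way and the y axis of holder_4, either way round below 0.26 rad)) and ((distance between housing_8way and holder_1 below 0.0245 m and angle between the y axis of housing_8way and the y axis of holder_1, either way round below 0.26 rad) or (distance between housing_8way and holder_2 below 0.0245 m and angle between the y axis of housing_8way and the y axis of holder_2, either way round below 0.26 rad) or (distance between housing_8way and holder_3 below 0.0245 m and angle between the y axis of housing_8way and the y axis of holder_3, either way round below 0.26 rad) or (distance between housing_8way and holder_4 below 0.0245 m and angle between the y axis of housing_8way and the y axis of holder_4, either way round below 0.26 rad)) and ((distance between housing_10way and holder_1 below 0.0245 m and angle between the y axis of housing_10way and the y axis of holder_1, either way round below 0.26 rad) or (distance between housing_10way and holder_2 below 0.0245 m and angle between the y axis of housing_10way and the y axis of holder_2, either way round below 0.26 rad) or (distance between housing_10way and holder_3 below 0.0245 m and angle between the y axis of housing_10way and the y axis of holder_3, either way round below 0.26 rad) or (distance between housing_10way and holder_4 below 0.0245 m and angle between the y axis of housing_10way and the y axis of holder_4, either way round below 0.26 rad)) and ((distance between housing_12way and holder_1 below 0.0245 m and angle between the y axis of housing_12way and the y axis of holder_1, either way round below 0.26 rad) or (distance between housing_12way and holder_2 below 0.0245 m and angle between the y axis of housing_12way and the y axis of holder_2, either way round below 0.26 rad) or (distance between housing_12way and holder_3 below 0.0245 m and angle between the y axis of housing_12way and the y axis of holder_3, either way round below 0.26 rad) or (distance between housing_12way and holder_4 below 0.0245 m and angle between the y axis of housing_12way and the y axis of holder_4, either way round below 0.26 rad)) and angle between each of housing_6way, housing_8way, housing_10way, housing_12way's own z axis and vertical below 0.12 rad and linear speed of each of housing_6way, housing_8way, housing_10way, housing_12way below 0.02 m/s and angular speed of each of housing_6way, housing_8way, housing_10way, housing_12way below 0.2 rad/s); the robot touches nothing.
It also fails if it takes over 120 s, if anything falls off the work surface, if the arm or the gripper's body presses on something with over 40 N, if the wrist force passes 120 N, or if a joint passes its speed limit or range.

ROBOT

A 6-joint arm with a two-finger parallel gripper is mounted at the origin on the work surface. World frame = base frame: x ahead of the robot, y to its left, z up, the work surface at z = 0. Lengths are in m, angles in rad, forces in N, time in s.
With the tool pointing down it reaches from about 0.3 to 0.775 m from the base axis. Payload 14.6 kg.
Tool frame: the origin (TCP) lies between the finger pads; the fingertips stand ctrl.tip_extent ahead of it and the grasp point (between the pads) lies 3 mm ahead of it (ctrl.tip_extent is the distance from the TCP to the fingertips, in m); z points along the fingers, y is the line along which they close (so a half turn about z gives the same grasp; the last joint's range is limited). The gripper opens to 94 mm and grips with 3 to 60 N. Pads are 16 mm wide; open, the fingers measure 119 mm over their backs; the gripper's body (75 mm by 177 mm) begins 78 mm behind the grasp point.
Start: joints at [1.231, 0.3, 1.521, -0, 1.321, -0.067], TCP at [0.148, 0.53, 0.227] pointing down, gripper open.
Joint ranges: [-3.03, 3.03], [-0.79, 2.21], [0.23, 2.52], [-1.04, 4.18], [0, 3.07], [-2.55, 2.55]. Speed limits (rad/s): [2.22, 2.22, 2.57, 3.14, 3.14, 3.14].

INTERFACE

Orientations are given as [roll, pitch, yaw] about the fixed x, y, z axes, in that order (R = Rz(yaw) Ry(pitch) Rx(roll)).
In Python, from station import ctrl, eyes gives the robot as it stands. The module is installed in compiled form; this text tells all that it offers.
- The arm moves only by the tool nudge_tcp, called after ">>>" as name([rows], argument=value, ...), one row to a line, values as JSON. Schema: {"type":"object","properties":{"offsets":{"type":"array","items":{"type":"array","items":{"type":"number"},"minItems":6,"maxItems":6},"minItems":1,"maxItems":10},"finger_gap":{"type":"number"},"clamp_n":{"type":"number"},"only":{"type":"string"},"quiet":{"type":"boolean"},"lines":{"type":"string"}},"required":["offsets"],"additionalProperties":false}. offsets is a list of rows, 1 to 10 of them, each of 6 numbers: dx, dy, dz in m, then a rotation vector rx, ry, rz in rad; each row shifts and turns the commanded pose from where the row before left it, along the tool's axes as they then stand; what a row does not reach is not made up. A row lasts 1/10 s, in which the tool goes at most 0.05 m and 0.15 rad, less where a joint would pass 70% of its speed; a pose out of reach is approached as far as the arm can. finger_gap is the finger opening in m, set as the call begins (left out keeps the last). The fingers move at their own pace and stop on an object; clamp_n is the grip in N (left out, the last holds). Time passes only in rows, so rows that do not move let the fingers close. The tool returns the time, the measured TCP pose, the force, the opening and the grip force at its end. only (a regular expression) keeps the lines of the reply that match it, lines (a string "A,B") keeps lines A to B, and quiet returns only ok. Input that does not fit is refused with a message, and nothing moves.
- ctrl.get_obs(): the state, without advancing time (a new reading comes with each control period).
- eyes.camera(name): name is "scene" or "side" or "wrist"; returns a dict with "pixels" (400x640x3 uint8, blue, green, red), "fx", "fy", "cx", "cy" (pixels), "extrinsics" (4x4, takes a point from camera to world coordinates). Camera axes: x right, y up, looking along -z (the intrinsics and any distortion apply to the point x, -y, -z); pixel columns grow to the right and rows downward; lengths in m; the calibration is good to about 2 mm. A picture is of the moment at which its call begins. There is no depth.
- ctrl.hand_in(): hands the job in; it is judged then, once.
The state is a dict: "time_s": time; "qpos": joint angles; "joint_vel": joint speeds; "tau": joint torques, N m; "ee_pos": TCP position; "eef_rot": TCP orientation; "force": force on the tool from outside, world axes, zero at the start; "moment": the same for the moment, N m; "grip_width": finger opening in m; "grip_force": force on a finger pad.
Only numpy, scipy, OpenCV 4.12 (cv2) and the standard library are available. Lean on these libraries where they do the work, as an engineer would, in place of code of your own. Each camera call takes 0.05 s, during which the arm holds its last target. There are 200 camera calls.

## Working session

There is one attempt and no reset: what is moved stays moved. The work goes in short steps, Python scripts to look and compute and a tool call to move; the robot and the scene stay as the last step left them, time stands still between calls to the robot, and variables do not carry over. Pictures are saved under pics/ and viewed, at most 14 in all, crops included, and the job is handed in when it is done.

```bash
mkdir -p pics
```

Run:
```python
from station import ctrl, eyes
import cv2,pickle
o=ctrl.get_obs(); print(o, ctrl.tip_extent)
for n in ["scene","side"]:
    c=eyes.camera(n); pickle.dump(c,open(f"{n}.pkl","wb")); cv2.imwrite(f"pics/{n}0.png",c["pixels"])
    print(n,{k:v for k,v in c.items() if k!="pixels"})
```

```text
{'time_s': 0.0, 'qpos': array([ 1.23139277e+00,  3.00456045e-01,  1.52158123e+00,  3.56687792e-05,
        1.32068850e+00, -6.65813916e-02]), 'joint_vel': array([-1.60445424e-04,  5.86052199e-05,  5.53648155e-05,  8.67489779e-04,
       -7.87143959e-04, -1.30837516e-03]), 'tau': array([-1.18031963e-03, -5.31807232e+01, -3.52739275e+01,  7.07697007e-02,
        2.44154624e-02, -1.25396450e-04]), 'ee_pos': array([0.14810411, 0.5294406 , 0.22689451]), 'eef_rot': array([-3.14046434e+00, -1.09861363e-04,  2.86876158e+00]), 'force': array([ 0.94802974, -0.22448812,  0.54914475]), 'moment': array([0.00921794, 0.01955787, 0.02659906]), 'grip_force': 0.0, 'grip_width': 0.09446854656478192} 0.022
scene {'fx': 436.7219458219485, 'fy': 436.7219458219485, 'cx': 316.9063157904493, 'cy': 199.96312422818923, 'extrinsics': array([[-0.82705085, -0.3630423 ,  0.42917033,  1.05000465],
       [ 0.56190229, -0.51233538,  0.64944459,  0.75387178],
       [-0.01589672,  0.7782755 ,  0.62772171,  0.73177545],
       [ 0.        ,  0.        ,  0.        ,  1.        ]])}
side {'fx': 505.2130654105924, 'fy': 505.2130654105924, 'cx': 317.60118300870454, 'cy': 202.220582531187, 'extrinsics': array([[ 0.72375786,  0.47874167, -0.49697181, -0.01345256],
       [-0.68993593,  0.51536263, -0.50832054, -0.57004797],
       [ 0.01276648,  0.71077969,  0.70329883,  0.87406466],
       [ 0.        ,  0.        ,  0.        ,  1.        ]])}
```

View pics/scene0.png

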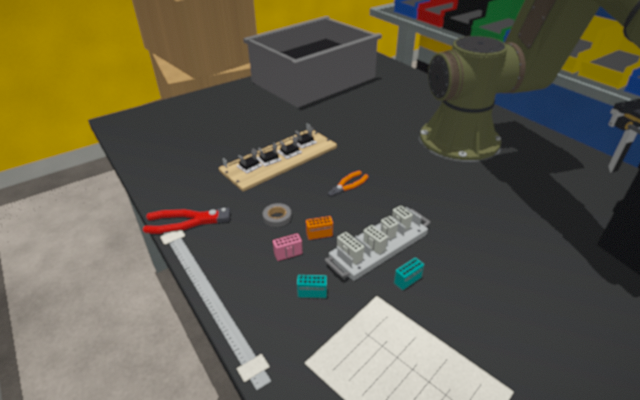

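View pics/side0.png

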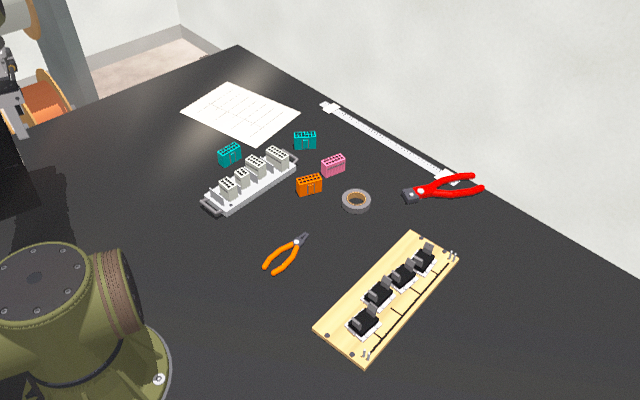

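The scene view shows the rack around (378,245) with white housings at about (403,215), (388,228), (375,238) and (350,247), nearest to farthest from the robot. The board's black holders are at (249,162) to (305,138). The orange, pink and turquoise blocks are decoys. In the side view the rack is at (250,183) and the holders run from (363,323) to (424,260).

Create h.py:
```python
import numpy as np, cv2, pickle
def cast(c,uv,z):
    uv=np.atleast_2d(np.array(uv,float)); E=c["extrinsics"]
    d=np.c_[(uv[:,0]-c["cx"])/c["fx"],-(uv[:,1]-c["cy"])/c["fy"],-np.ones(len(uv))]@E[:3,:3].T
    return E[:3,3]+d*((z-E[2,3])/d[:,2])[:,None]
```

Run:
```python
from h import *
s=pickle.load(open("side.pkl","rb")); c=pickle.load(open("scene.pkl","rb"))
print(cast(s,[(228,183),(242,172),(256,160),(277,152)],.062).round(3))
print(cast(c,[(403,212),(390,220),(375,232),(350,240)],.062).round(3))
print(cast(s,[(363,323),(378,295),(403,275),(424,260)],.032).round(3))
print(cast(c,[(305,139),(290,148),(269,156),(249,162)],.032).round(3))
from station import eyes
w=eyes.camera("wrist"); cv2.imwrite("pics/w0.png",w["pixels"]); print(w["extrinsics"].round(3),w["fx"])
```

```text
[[0.45  0.208 0.062]
 [0.498 0.217 0.062]
 [0.551 0.23  0.062]
 [0.61  0.218 0.062]]
[[0.452 0.215 0.062]
 [0.496 0.219 0.062]
 [0.55  0.23  0.062]
 [0.611 0.218 0.062]]
[[ 0.419 -0.258  0.032]
 [ 0.488 -0.235  0.032]
 [ 0.563 -0.237  0.032]
 [ 0.627 -0.243  0.032]]
[[ 0.433 -0.24   0.032]
 [ 0.498 -0.222  0.032]
 [ 0.571 -0.221  0.032]
 [ 0.633 -0.227  0.032]]
[[ 0.269 -0.936 -0.227  0.082]
 [ 0.963  0.261  0.065  0.547]
 [-0.001 -0.236  0.972  0.385]
 [ 0.     0.     0.     1.   ]] 294.6750284463693
```

>>> nudge_tcp([
  [-0.02, -0.01, 0, 0, 0, 0],
  [-0.046, -0.019, 0.007, 0, 0, 0],
  [-0.045, -0.02, 0.007, 0, 0, 0],
  [-0.045, -0.02, 0.007, 0, 0, 0],
  [-0.045, -0.02, 0.007, 0, 0, 0],
  [-0.045, -0.02, 0.007, 0, 0, 0],
  [-0.045, -0.02, 0.007, 0, 0, 0],
  [-0.045, -0.02, 0.007, 0, 0, 0],
  [-0.045, -0.02, 0.007, 0, 0, 0],
  [-0.045, -0.02, 0.007, 0, 0, 0],
])

```text
time_s: 1.15
ee_pos: [0.5086, 0.2314, 0.1641]
eef_rot: [-3.142, -0.0, 2.869]
force: [0.9, 1.4, -0.3]
grip_width: 0.0936
grip_force: 0.0
```

>>> nudge_tcp([
  [-0.025, -0.008, 0, 0, 0, -0.09],
  [0, 0, 0, 0, 0, -0.09],
  [0, 0, 0, 0, 0, -0.09],
  [0, 0, 0, 0, 0, 0],
  [0, 0, 0, 0, 0, 0],
])

```text
time_s: 1.65
ee_pos: [0.5291, 0.2186, 0.1644]
eef_rot: [-3.141, -0.0, 3.136]
force: [-0.4, 0.3, -0.8]
grip_width: 0.094
grip_force: 0.0
```

Run:
```python
from h import *
from station import eyes
w=eyes.camera("wrist"); pickle.dump(w,open("w1.pkl","wb"));cv2.imwrite("pics/w1.png",w["pixels"])
```

```text
(no output)
```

View pics/w1.png

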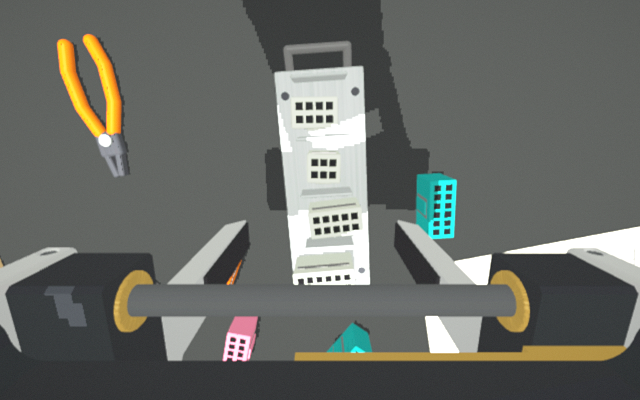

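The wrist view shows the rack with the image top toward the robot. The housings, nearest first, are the 8-way (315,112), 6-way (322,168), 10-way (334,222) and 12-way (323,275, white and in the rack). Turquoise (436,205), pink (240,340) and orange (235,270) lie outside the rack, so they are the look-alikes. Next I locate the cavities.

Add to h.py:
```python
def cav(w,roi,t=70,amin=4,amax=90,z=.062):
    u0,v0,u1,v1=roi; g=cv2.cvtColor(w["pixels"],cv2.COLOR_BGR2GRAY)[v0:v1,u0:u1]
    n,l,s,ce=cv2.connectedComponentsWithStats((g<t).astype(np.uint8),connectivity=4)
    p=ce[[i for i in range(1,n) if amin<=s[i,4]<=amax and s[i,0]>0 and s[i,1]>0]]+[u0,v0]
    P=cast(w,p,z)[:,:2]; r=cv2.minAreaRect(P.astype(np.float32)*1000)
    b=cv2.boxPoints(r); e=[b[1]-b[0],b[2]-b[1]]; d=max(e,key=np.linalg.norm)
    a=np.arctan2(d[1],d[0]); a=a%np.pi
    return len(p),np.array(r[0])/1000,np.round(r[1],1),a   # centre, size, angle of long axis
```

Run:
```python
from h import *
w=pickle.load(open("w1.pkl","rb"))
for n,r in dict(w8=(290,92,342,132),w6=(303,148,342,190),w10=(304,202,366,242),w12=(290,262,362,288)).items(): print(n,cav(w,r,80))
im=cv2.resize(w["pixels"][30:295,260:390],None,fx=2.2,fy=2.2,interpolation=cv2.INTER_CUBIC)
a=np.array([(276,72),(293,283),(364,68),(369,283)]);P=cast(w,a,.02);print(P.round(3),np.arctan2(*(P[1]-P[0])[[1,0]]),np.arctan2(*(P[3]-P[2])[[1,0]]))
cv2.imwrite("pics/w1c.png",im)
```

```text
w8 (8, array([0.44920148, 0.21143918]), array([11. , 25.8]), np.float32(1.5820923))
w6 (6, array([0.49743384, 0.21909544]), array([16.2, 10.8]), np.float32(1.5660108))
w10 (10, array([0.54883618, 0.23053625]), array([11. , 35.6]), np.float32(1.6862202))
w12 (6, array([0.60542371, 0.21909618]), array([ 1., 45.]), np.float32(1.667303))
[[0.41  0.175 0.02 ]
 [0.634 0.185 0.02 ]
 [0.407 0.259 0.02 ]
 [0.635 0.271 0.02 ]] 0.04524147358993535 0.05436106476166038
```

View pics/w1c.png

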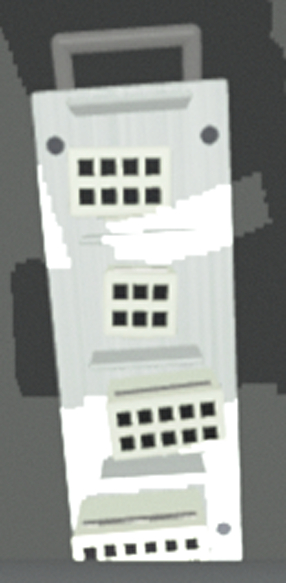

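The crop confirms the rack order, nearest first: 8, 6, 10, 12-way, all white in the rack slots. Next I look at the board.

>>> nudge_tcp([
  [0, -0.025, 0, 0, 0, 0],
  [0, -0.048, 0, 0, 0, 0],
  [0, -0.048, 0, 0, 0, 0],
  [0, -0.048, 0, 0, 0, 0],
  [0, -0.048, 0, 0, 0, 0],
  [0, -0.048, 0, 0, 0, 0],
  [0, -0.048, 0, 0, 0, 0],
  [0, -0.048, 0, 0, 0, 0],
  [0, -0.048, 0, 0, 0, 0],
  [0.01, -0.046, 0, 0, 0, 0],
])

```text
time_s: 2.7
ee_pos: [0.518, -0.2383, 0.1645]
eef_rot: [-3.141, 0.0, 3.137]
force: [0.5, 0.2, 0.5]
grip_width: 0.0942
grip_force: 0.0
```

>>> nudge_tcp([
  [0, 0, 0, 0, 0, 0],
  [0, 0, 0, 0, 0, 0],
  [0, 0, 0, 0, 0, 0],
])

```text
time_s: 3.0
ee_pos: [0.5182, -0.2354, 0.1645]
eef_rot: [3.141, 0.0, 3.139]
force: [0.1, -0.5, 0.0]
grip_width: 0.0938
grip_force: 0.0
```

Run:
```python
from h import *
from station import eyes
w=eyes.camera("wrist"); pickle.dump(w,open("w2.pkl","wb"));cv2.imwrite("pics/w2.png",cv2.resize(w["pixels"][0:300,160:480],None,fx=2,fy=2,interpolation=cv2.INTER_CUBIC))
```

```text
(no output)
```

View pics/w2.png

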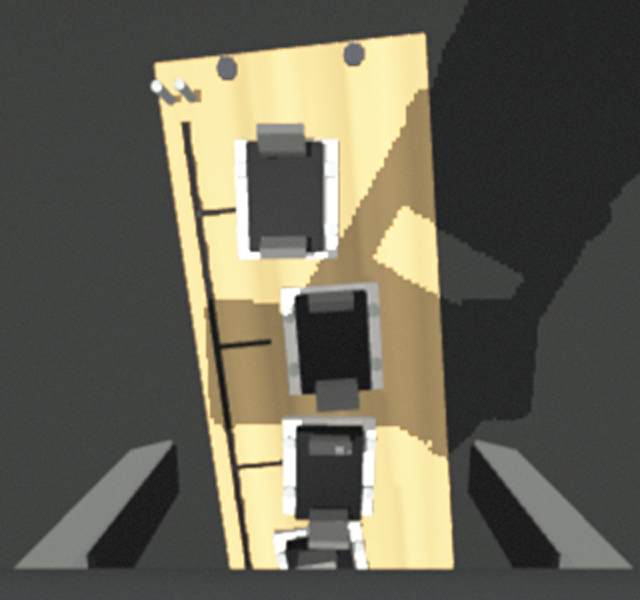

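The 2x crop covers columns 160–480 and rows 0–300. It shows black seats on white feet with grey cheeks: holder_1 at (286,195), holder_2 at (335,342), holder_3 at (330,472), and holder_4 partly hidden. I move forward to see all of the far ones.

>>> nudge_tcp([
  [-0.03, 0, 0, 0, 0, 0],
  [-0.045, 0, 0, 0, 0, 0],
  [-0.045, 0, 0, 0, 0, 0],
  [-0.02, 0, 0, 0, 0, 0],
  [0, 0, 0, 0, 0, 0],
  [0, 0, 0, 0, 0, 0],
  [0, 0, 0, 0, 0, 0],
])

```text
time_s: 3.75
ee_pos: [0.6574, -0.2362, 0.1647]
eef_rot: [3.142, -0.0, 3.139]
force: [0.0, -0.2, -0.6]
grip_width: 0.0937
grip_force: 0.0
```

Run:
```python
from h import *
from station import eyes
w=eyes.camera("wrist"); pickle.dump(w,open("w3.pkl","wb"))
for k in ("w2","w3"):
    w=pickle.load(open(k+".pkl","rb")); g=cv2.cvtColor(w["pixels"],cv2.COLOR_BGR2GRAY)
    hsv=cv2.cvtColor(w["pixels"],cv2.COLOR_BGR2HSV)
    m=(g<62).astype(np.uint8); m[285:]=0
    n,l,s,ce=cv2.connectedComponentsWithStats(m,connectivity=4)
    for i in range(1,n):
        if 500<s[i,4]<6000:
            p=np.argwhere(l==i)[:,::-1]; h=cv2.convexHull(p.astype(np.float32))[:,0]
            P=cast(w,h,.032)[:,:2]*1000; r=cv2.minAreaRect(P.astype(np.float32))
            print(k,ce[i].round(0),s[i,4],np.round(r[0],1),np.round(r[1],1),round(r[2],1))
cv2.imwrite("pics/w3.png",cv2.resize(w["pixels"][0:300,160:480],None,fx=2,fy=2,interpolation=cv2.INTER_CUBIC))
```

```text
w2 [15. 16.] 811 [ 355.8 -507.4] [30.3 44.3] 14.0
w2 [622.  13.] 799 [358.3  25.3] [46.3 29.3] 89.9
w2 [326. 172.] 1398 [ 493.6 -231.7] [49.3 34.7] 3.9
w2 [324. 236.] 1171 [ 562.2 -233.6] [33.8 51.4] 88.4
w2 [229. 259.] 1269 [ 587.9 -332. ] [25.  87.6] 51.0
w2 [413. 259.] 1254 [ 587.6 -141.5] [87.6 24.6] 37.7
w2 [ 93. 269.] 3255 [ 598.4 -495.2] [156.8  37.7] 89.9
w2 [549. 269.] 3252 [599.5  21.2] [156.5  37.7] 89.9
w3 [323. 167.] 1336 [ 628.1 -236.6] [48.7 34.5] 9.4
w3 [229. 259.] 1213 [ 726.7 -333.1] [23.6 87. ] 51.2
w3 [414. 259.] 1196 [ 727.1 -142.4] [85.7 23.9] 38.6
w3 [ 93. 269.] 3129 [ 738.4 -496.1] [155.4  36.6] 89.9
w3 [550. 269.] 3130 [739.4  20.4] [154.7  36.6] 89.9
```

View pics/w3.png

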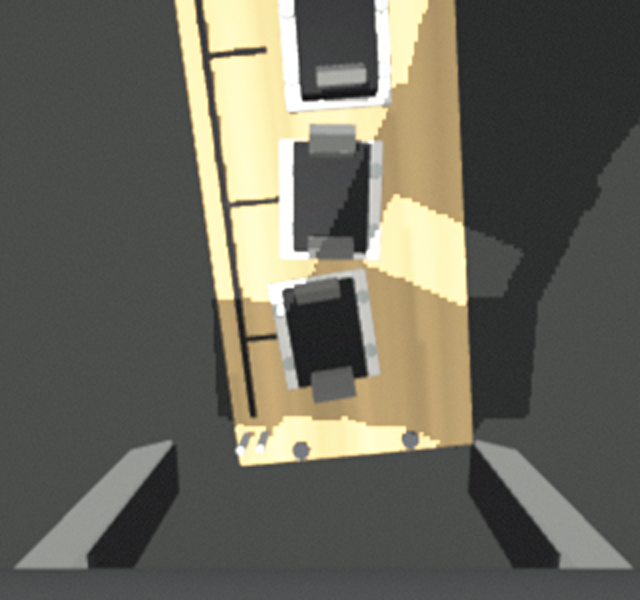

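The far view (same crop) shows holder_3 at about (331,198), holder_4 at (325,332), turned about +9°, and holder_2 at the top (337,50).

Run:
```python
from h import *
for k,roi in (("w2",(277,60,332,132)),("w3",(300,62,352,132))):
    w=pickle.load(open(k+".pkl","rb")); g=cv2.cvtColor(w["pixels"],cv2.COLOR_BGR2GRAY)
    for t in (68,74,80,90):
        m=np.zeros_like(g); u0,v0,u1,v1=roi; m[v0:v1,u0:u1]=g[v0:v1,u0:u1]<t
        n,l,s,ce=cv2.connectedComponentsWithStats(m,connectivity=4)
        i=1+np.argmax(s[1:,4]); p=np.argwhere(l==i)[:,::-1]
        P=cast(w,cv2.convexHull(p.astype(np.float32))[:,0],.032)[:,:2]*1000; r=cv2.minAreaRect(P.astype(np.float32))
        print(k,t,ce[i].round(0),s[i,4],np.round(r[0],1),np.round(r[1],1),round(r[2],1))
```

```text
w2 68 [303.  95.] 1357 [ 424.9 -254.4] [33.5 48.2] 89.8
w2 74 [303.  97.] 1621 [ 424.9 -254.4] [33.5 48.2] 89.8
w2 80 [303.  97.] 1668 [ 424.9 -254.5] [33.7 48.2] 89.8
w2 90 [303.  97.] 1712 [ 424.9 -254. ] [34.6 48.2] 89.9
w3 68 [337. 103.] 520 [ 567.  -219.5] [24.5 45.9] 60.3
w3 74 [335.  99.] 716 [ 564.5 -229. ] [24.9 47.4] 89.2
w3 80 [326.  98.] 1581 [ 564.4 -233.7] [34.2 47.4] 89.2
w3 90 [325.  98.] 1695 [ 564.  -233.5] [34.5 48.2] 89.2
```

>>> nudge_tcp([
  [0.01, 0.022, 0, 0, 0, 0],
  [0.02, 0.042, 0, 0, 0, 0],
  [0.02, 0.045, 0, 0, 0, 0],
  [0.02, 0.045, 0, 0, 0, 0],
  [0.02, 0.045, 0, 0, 0, 0],
  [0.02, 0.045, 0, 0, 0, 0],
  [0.02, 0.045, 0, 0, 0, 0],
  [0.02, 0.045, 0, 0, 0, 0],
  [0.02, 0.045, 0, 0, 0, 0],
  [0.02, 0.045, 0, 0, 0, 0],
])

```text
time_s: 4.8
ee_pos: [0.4676, 0.189, 0.1651]
eef_rot: [3.141, 0.001, 3.138]
force: [2.4, 0.6, -0.1]
grip_width: 0.094
grip_force: 0.0
```

>>> nudge_tcp([
  [0.019, 0.0235, 0.01, 0, 0, -0.014],
  [0, 0, 0.025, 0, 0, 0],
  [0, 0, 0.02, 0, 0, 0],
  [0, 0, 0, 0, 0, 0],
  [0, 0, 0, 0, 0, 0],
])

```text
time_s: 5.3
ee_pos: [0.4502, 0.2111, 0.1103]
eef_rot: [3.141, 0.0, -3.131]
force: [0.3, -0.7, 0.2]
grip_width: 0.0945
grip_force: 0.0
```

Run:
```python
from h import *
from station import eyes
w=eyes.camera("wrist"); pickle.dump(w,open("w4.pkl","wb"));cv2.imwrite("pics/w4.png",w["pixels"])
```

```text
(no output)
```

View pics/w4.png

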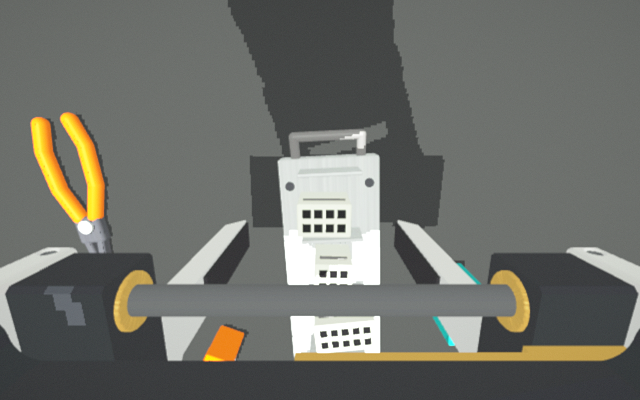

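The 8-way housing sits centred between the open fingers at (325,221). I descend, grip and lift.

Run:
```python
from h import *
print(cav(pickle.load(open("w4.pkl","rb")),(300,206,350,236),80))
```

```text
(8, array([0.44969199, 0.21144176]), array([10.9, 25.8]), np.float32(1.5801377))
```

>>> nudge_tcp([
  [0, 0, 0.02, 0, 0, 0],
  [0, 0, 0.025, 0, 0, 0],
  [0, 0, 0.015, 0, 0, 0],
  [0, 0, 0, 0, 0, 0],
  [0, 0, 0, 0, 0, 0],
])

```text
time_s: 5.85
ee_pos: [0.4508, 0.2114, 0.0507]
eef_rot: [3.141, 0.001, -3.131]
force: [1.0, -0.4, 0.7]
grip_width: 0.0942
grip_force: 0.0
```

>>> nudge_tcp([
  [0, 0, 0, 0, 0, 0],
  [0, 0, 0, 0, 0, 0],
  [0, 0, 0, 0, 0, 0],
  [0, 0, 0, 0, 0, 0],
  [0, 0, 0, 0, 0, 0],
  [0, 0, 0, 0, 0, 0],
  [0, 0, 0, 0, 0, 0],
], finger_gap=0, clamp_n=15)

```text
time_s: 6.55
ee_pos: [0.4502, 0.2113, 0.0495]
eef_rot: [-3.142, -0.0, -3.13]
force: [0.3, 0.1, 0.6]
grip_width: 0.0412
grip_force: 0.1
```

>>> nudge_tcp([
  [0, 0, 0, 0, 0, 0],
  [0, 0, 0, 0, 0, 0],
  [0, 0, 0, 0, 0, 0],
])

```text
time_s: 6.85
ee_pos: [0.4502, 0.2113, 0.0495]
eef_rot: [3.142, -0.0, -3.13]
force: [0.1, 0.5, 0.3]
grip_width: 0.0398
grip_force: 15.0
```

>>> nudge_tcp([
  [0, 0, -0.02, 0, 0, 0],
  [0, 0, -0.04, 0, 0, 0],
  [0, 0, -0.04, 0, 0, 0],
  [0, 0, -0.015, 0, 0, 0],
  [0, 0, 0, 0, 0, 0],
  [0, 0, 0, 0, 0, 0],
])

```text
time_s: 7.45
ee_pos: [0.4499, 0.2112, 0.1636]
eef_rot: [-3.141, -0.001, -3.13]
force: [-0.3, 0.0, -1.1]
grip_width: 0.0397
grip_force: 15.0
```

>>> nudge_tcp([
  [-0.01, -0.02, 0, 0, 0, 0],
  [-0.017, -0.04, 0, 0, 0, 0],
  [-0.017, -0.045, 0, 0, 0, 0],
  [-0.017, -0.045, 0, 0, 0, 0],
  [-0.017, -0.045, 0, 0, 0, 0],
  [-0.017, -0.045, 0, 0, 0, 0],
  [-0.017, -0.045, 0, 0, 0, 0],
  [-0.017, -0.045, 0, 0, 0, 0],
  [-0.017, -0.045, 0, 0, 0, 0],
  [-0.017, -0.045, 0, 0, 0, 0],
])

```text
time_s: 8.45
ee_pos: [0.6177, -0.2087, 0.1621]
eef_rot: [3.14, -0.003, -3.131]
force: [0.8, 0.4, 0.2]
grip_width: 0.0398
grip_force: 15.0
```

>>> nudge_tcp([
  [-0.0098, -0.03, 0, 0, 0, -0.076],
  [0, 0, 0, 0, 0, -0.076],
  [0, 0, 0, 0, 0, 0],
  [0, 0, 0, 0, 0, 0],
  [0, 0, 0, 0, 0, 0],
])

```text
time_s: 8.95
ee_pos: [0.6279, -0.236, 0.1639]
eef_rot: [3.141, -0.001, -2.979]
force: [0.8, -0.9, -0.4]
grip_width: 0.0402
grip_force: 15.0
```

>>> nudge_tcp([
  [0, 0, 0.02, 0, 0, 0],
  [0, 0, 0.025, 0, 0, 0],
  [0, 0, 0.02, 0, 0, 0],
  [0, 0, 0.015, 0, 0, 0],
  [0, 0, 0, 0, 0, 0],
  [0, 0, 0, 0, 0, 0],
])

```text
time_s: 9.55
ee_pos: [0.6284, -0.2366, 0.0852]
eef_rot: [-3.141, 0.001, -2.978]
force: [-1.0, 0.4, 0.6]
grip_width: 0.0401
grip_force: 15.0
```

>>> nudge_tcp([
  [0, 0, 0.01, 0, 0, 0],
  [0, 0, 0.006, 0, 0, 0],
  [0, 0, 0.005, 0, 0, 0],
  [0, 0, 0, 0, 0, 0],
  [0, 0, 0, 0, 0, 0],
])

```text
time_s: 10.05
ee_pos: [0.6281, -0.2368, 0.0635]
eef_rot: [-3.142, 0.0, -2.978]
force: [0.7, 0.6, -0.5]
grip_width: 0.0398
grip_force: 15.0
```

Run:
```python
from h import *
from station import eyes
c=eyes.camera("side");a=eyes.camera("scene")
f=lambda p:cv2.resize(p,(500,375),interpolation=cv2.INTER_CUBIC)
cv2.imwrite("pics/p1.png",np.hstack([cv2.resize(c["pixels"][200:320,340:500],(400,300)),cv2.resize(a["pixels"][100:220,200:360],(400,300))]))
```

```text
(no output)
```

View pics/p1.png

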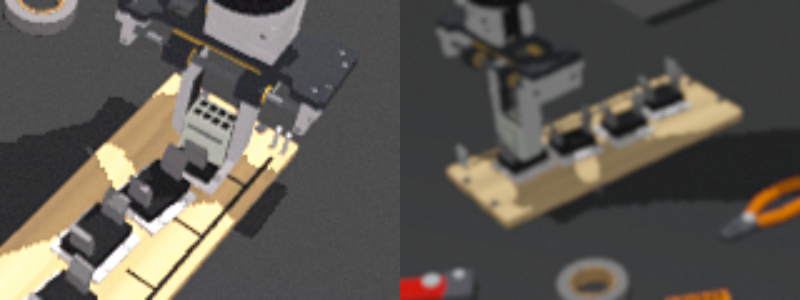

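The held housing is between holder_4's cheeks (left panel, about (205,140)), about 2 mm above the seat. I lower it and release.

>>> nudge_tcp([
  [0, 0, 0.001, 0, 0, 0],
  [0, 0, 0.001, 0, 0, 0],
  [0, 0, 0, 0, 0, 0],
  [0, 0, 0, 0, 0, 0],
])

```text
time_s: 10.55
ee_pos: [0.6281, -0.2367, 0.0615]
eef_rot: [-3.142, 0.0, -2.978]
force: [1.1, 0.7, -0.2]
grip_width: 0.0399
grip_force: 15.0
```

>>> nudge_tcp([
  [0, 0, 0, 0, 0, 0],
  [0, 0, 0, 0, 0, 0],
  [0, 0, 0, 0, 0, 0],
  [0, 0, 0, 0, 0, 0],
], finger_gap=0.094)

```text
time_s: 10.95
ee_pos: [0.628, -0.2367, 0.0615]
eef_rot: [-3.142, -0.0, -2.978]
force: [-0.2, 0.1, -0.4]
grip_width: 0.0683
grip_force: 0.0
```

>>> nudge_tcp([
  [0, 0, -0.02, 0, 0, 0],
  [0, 0, -0.04, 0, 0, 0],
  [0, 0, -0.04, 0, 0, 0],
  [0, 0, 0, 0, 0, 0],
  [0, 0, 0, 0, 0, 0],
  [0, 0, 0, 0, 0, 0],
])

```text
time_s: 11.55
ee_pos: [0.6275, -0.2365, 0.16]
eef_rot: [3.14, -0.002, -2.978]
force: [0.2, 0.2, -0.6]
grip_width: 0.0938
grip_force: 0.0
```

Run:
```python
from h import *
from station import eyes
w=eyes.camera("wrist"); pickle.dump(w,open("w5.pkl","wb"));cv2.imwrite("pics/w5.png",cv2.resize(w["pixels"][0:300,160:480],None,fx=2,fy=2))
```

```text
(no output)
```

View pics/w5.png

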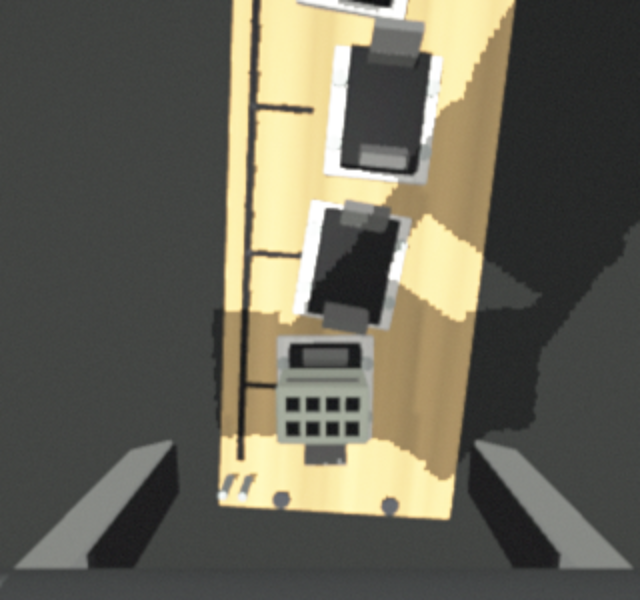

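The 8-way stands square in holder_4 (crop about (323,405)). Next is the 6-way.

>>> nudge_tcp([
  [0.003, 0.022, 0, 0, 0, 0],
  [0.005, 0.042, 0, 0, 0, 0],
  [0.006, 0.048, 0, 0, 0, 0],
  [0.006, 0.048, 0, 0, 0, 0],
  [0.006, 0.048, 0, 0, 0, 0],
  [0.006, 0.048, 0, 0, 0, 0],
  [0.006, 0.048, 0, 0, 0, 0],
  [0.006, 0.048, 0, 0, 0, 0],
  [0.006, 0.048, 0, 0, 0, 0],
  [0.0041, 0.045, 0, 0, 0, 0],
])

```text
time_s: 12.6
ee_pos: [0.501, 0.1953, 0.1606]
eef_rot: [-3.141, -0.002, -2.978]
force: [-0.0, 0.1, -0.2]
grip_width: 0.0942
grip_force: 0.0
```

>>> nudge_tcp([
  [0, 0.0257, 0, 0, 0, 0.084],
  [0, 0, 0.02, 0, 0, 0.084],
  [0, 0, 0.03, 0, 0, 0],
  [0, 0, 0, 0, 0, 0],
  [0, 0, 0, 0, 0, 0],
])

```text
time_s: 13.1
ee_pos: [0.498, 0.2188, 0.1113]
eef_rot: [-3.141, -0.002, 3.137]
force: [-0.2, 0.9, 0.7]
grip_width: 0.0944
grip_force: 0.0
```

Run:
```python
from h import *
from station import eyes
w=eyes.camera("wrist"); print(cav(w,(295,200,350,240),80)); cv2.imwrite("pics/w6.png",w["pixels"])
```

```text
(6, array([0.49771927, 0.21934692]), array([16.2, 10.9]), np.float32(1.5609188))
```

>>> nudge_tcp([
  [0, 0, 0.02, 0, 0, 0],
  [0, 0, 0.025, 0, 0, 0],
  [0, 0, 0.0155, 0, 0, 0],
  [0, 0, 0, 0, 0, 0],
  [0, 0, 0, 0, 0, 0],
])

```text
time_s: 13.65
ee_pos: [0.4989, 0.219, 0.0524]
eef_rot: [3.141, 0.001, 3.137]
force: [-0.8, 0.5, 0.1]
grip_width: 0.0938
grip_force: 0.0
```

>>> nudge_tcp([
  [0, 0, 0, 0, 0, 0],
  [0, 0, 0, 0, 0, 0],
  [0, 0, 0, 0, 0, 0],
  [0, 0, 0, 0, 0, 0],
  [0, 0, 0, 0, 0, 0],
  [0, 0, 0, 0, 0, 0],
  [0, 0, 0, 0, 0, 0],
  [0, 0, 0, 0, 0, 0],
  [0, 0, 0, 0, 0, 0],
  [0, 0, 0, 0, 0, 0],
], finger_gap=0, clamp_n=15)

```text
time_s: 14.65
ee_pos: [0.4982, 0.2189, 0.051]
eef_rot: [3.142, -0.0, 3.137]
force: [-0.3, -0.1, -0.2]
grip_width: 0.03
grip_force: 15.0
```

>>> nudge_tcp([
  [0, 0, 0, 0, 0, 0],
  [0, 0, 0, 0, 0, 0],
])

```text
time_s: 14.85
ee_pos: [0.4982, 0.2189, 0.051]
eef_rot: [-3.142, -0.0, 3.137]
force: [-0.9, 0.2, 0.7]
grip_width: 0.03
grip_force: 15.0
```

>>> nudge_tcp([
  [0, 0, -0.02, 0, 0, 0],
  [0, 0, -0.04, 0, 0, 0],
  [0, 0, -0.04, 0, 0, 0],
  [0, 0, -0.015, 0, 0, 0],
  [0, 0, 0, 0, 0, 0],
  [0, 0, 0, 0, 0, 0],
])

```text
time_s: 15.45
ee_pos: [0.4979, 0.2188, 0.1651]
eef_rot: [-3.141, -0.001, 3.137]
force: [-0.8, 0.6, -0.3]
grip_width: 0.0301
grip_force: 15.0
```

>>> nudge_tcp([
  [-0.003, -0.022, 0, 0, 0, 0],
  [-0.007, -0.042, 0, 0, 0, 0],
  [-0.007, -0.047, 0, 0, 0, 0],
  [-0.007, -0.047, 0, 0, 0, 0],
  [-0.007, -0.047, 0, 0, 0, 0],
  [-0.007, -0.047, 0, 0, 0, 0],
  [-0.007, -0.047, 0, 0, 0, 0],
  [-0.007, -0.047, 0, 0, 0, 0],
  [-0.007, -0.047, 0, 0, 0, 0],
  [-0.0087, -0.035, 0, 0, 0, 0],
])

```text
time_s: 16.45
ee_pos: [0.563, -0.212, 0.1639]
eef_rot: [3.141, -0.003, 3.135]
force: [0.6, 1.0, -1.5]
grip_width: 0.0301
grip_force: 15.0
```

>>> nudge_tcp([
  [0, -0.024, 0, 0, 0, 0.0155],
  [0, 0, 0.01, 0, 0, 0],
  [0, 0, 0.02, 0, 0, 0],
  [0, 0, 0.01, 0, 0, 0],
  [0, 0, 0, 0, 0, 0],
  [0, 0, 0, 0, 0, 0],
])

```text
time_s: 17.05
ee_pos: [0.5638, -0.2328, 0.1259]
eef_rot: [3.141, -0.0, 3.122]
force: [-0.1, 0.8, -0.3]
grip_width: 0.0303
grip_force: 15.0
```

>>> nudge_tcp([
  [0, -0.0007, 0.015, 0, 0, 0],
  [0, 0, 0.02, 0, 0, 0],
  [0, 0, 0.015, 0, 0, 0],
  [0, 0, 0.008, 0, 0, 0],
  [0, 0, 0.002, 0, 0, 0],
  [0, 0, 0.0015, 0, 0, 0],
  [0, 0, 0.0008, 0, 0, 0],
  [0, 0, 0, 0, 0, 0],
  [0, 0, 0, 0, 0, 0],
])

```text
time_s: 17.95
ee_pos: [0.5639, -0.2342, 0.0641]
eef_rot: [-3.141, 0.001, 3.121]
force: [-0.3, 0.5, 0.8]
grip_width: 0.0301
grip_force: 15.0
```

>>> nudge_tcp([
  [0, 0, 0, 0, 0, 0],
  [0, 0, 0, 0, 0, 0],
  [0, 0, 0, 0, 0, 0],
  [0, 0, 0, 0, 0, 0],
  [0, 0, 0, 0, 0, 0],
], finger_gap=0.094)

```text
time_s: 18.45
ee_pos: [0.5637, -0.2341, 0.0637]
eef_rot: [-3.142, 0.0, 3.121]
force: [0.8, 0.1, -0.2]
grip_width: 0.0664
grip_force: 0.0
```

>>> nudge_tcp([
  [0, 0, -0.02, 0, 0, 0],
  [0, 0, -0.04, 0, 0, 0],
  [0, 0, -0.04, 0, 0, 0],
  [0, 0, 0, 0, 0, 0],
  [0, 0, 0, 0, 0, 0],
  [0, 0, 0, 0, 0, 0],
])

```text
time_s: 19.05
ee_pos: [0.5632, -0.2339, 0.1624]
eef_rot: [3.141, -0.002, 3.121]
force: [-1.0, -0.4, 0.3]
grip_width: 0.0939
grip_force: 0.0
```

Run:
```python
from h import *
from station import eyes
w=eyes.camera("wrist"); cv2.imwrite("pics/w7.png",cv2.resize(w["pixels"][0:300,160:480],None,fx=2,fy=2))
```

```text
(no output)
```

View pics/w7.png

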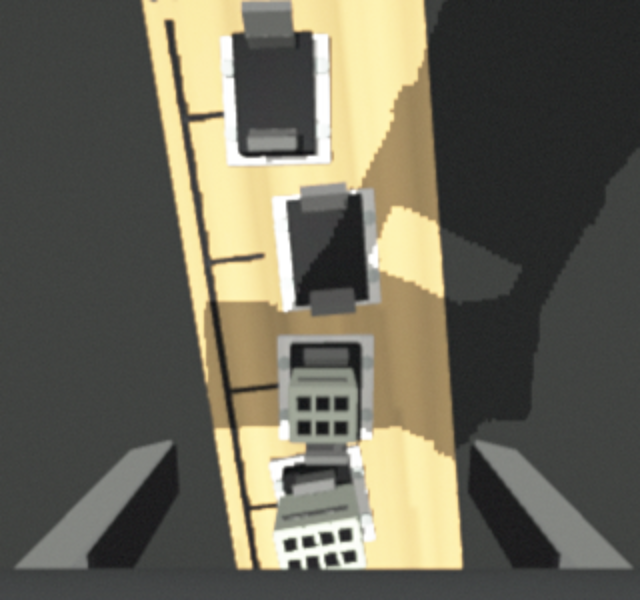

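The 6-way stands in holder_3 (crop (323,415)) and the 8-way is still in holder_4. Next is the 10-way.

>>> nudge_tcp([
  [0.002, 0.022, 0, 0, 0, 0],
  [0.002, 0.042, 0, 0, 0, 0],
  [0.0025, 0.048, 0, 0, 0, 0],
  [0.0025, 0.048, 0, 0, 0, 0],
  [0.0025, 0.048, 0, 0, 0, 0],
  [0.0025, 0.048, 0, 0, 0, 0],
  [0.0025, 0.048, 0, 0, 0, 0],
  [0.0025, 0.048, 0, 0, 0, 0],
  [0.0025, 0.048, 0, 0, 0, 0],
  [0.0025, 0.042, 0, 0, 0, 0],
])

```text
time_s: 20.1
ee_pos: [0.5478, 0.2105, 0.1626]
eef_rot: [-3.141, -0.002, 3.122]
force: [0.5, -0.2, -0.8]
grip_width: 0.094
grip_force: 0.0
```

>>> nudge_tcp([
  [0, 0.022, 0, 0, 0, -0.068],
  [0, 0, 0.02, 0, 0, -0.068],
  [0, 0, 0.03, 0, 0, 0],
  [0, 0, 0, 0, 0, 0],
  [0, 0, 0, 0, 0, 0],
])

```text
time_s: 20.6
ee_pos: [0.5489, 0.2301, 0.1135]
eef_rot: [-3.141, -0.002, -3.026]
force: [0.4, -1.0, 1.5]
grip_width: 0.0937
grip_force: 0.0
```

Run:
```python
from h import *
from station import eyes
w=eyes.camera("wrist"); cv2.imwrite("pics/w8.png",w["pixels"]); print(cav(w,(285,203,360,242),80))
```

```text
(10, array([0.54913153, 0.2304202 ]), array([11. , 35.6]), np.float32(1.686594))
```

>>> nudge_tcp([
  [0, 0, 0.02, 0, 0, 0],
  [0, 0, 0.025, 0, 0, 0],
  [0, 0, 0.018, 0, 0, 0],
  [0, 0, 0, 0, 0, 0],
  [0, 0, 0, 0, 0, 0],
])

```text
time_s: 21.15
ee_pos: [0.5498, 0.2304, 0.0522]
eef_rot: [3.141, 0.002, -3.026]
force: [1.1, -0.5, 0.3]
grip_width: 0.0937
grip_force: 0.0
```

>>> nudge_tcp([
  [0, 0, 0, 0, 0, 0],
  [0, 0, 0, 0, 0, 0],
  [0, 0, 0, 0, 0, 0],
  [0, 0, 0, 0, 0, 0],
  [0, 0, 0, 0, 0, 0],
  [0, 0, 0, 0, 0, 0],
  [0, 0, 0, 0, 0, 0],
  [0, 0, 0, 0, 0, 0],
], finger_gap=0, clamp_n=15)

```text
time_s: 21.95
ee_pos: [0.5491, 0.2303, 0.0507]
eef_rot: [3.142, 0.0, -3.026]
force: [-0.8, -0.6, 1.2]
grip_width: 0.0504
grip_force: 15.0
```

>>> nudge_tcp([
  [0, 0, -0.02, 0, 0, 0],
  [0, 0, -0.04, 0, 0, 0],
  [0, 0, -0.04, 0, 0, 0],
  [0, 0, -0.015, 0, 0, 0],
  [0, 0, 0, 0, 0, 0],
  [0, 0, 0, 0, 0, 0],
])

```text
time_s: 22.55
ee_pos: [0.5487, 0.2301, 0.1642]
eef_rot: [-3.141, -0.002, -3.026]
force: [-0.6, -0.5, -0.4]
grip_width: 0.0499
grip_force: 15.0
```

>>> nudge_tcp([
  [0.006, -0.022, 0, 0, 0, 0],
  [0.01, -0.042, 0, 0, 0, 0],
  [0.011, -0.046, 0, 0, 0, 0],
  [0.011, -0.046, 0, 0, 0, 0],
  [0.011, -0.046, 0, 0, 0, 0],
  [0.011, -0.046, 0, 0, 0, 0],
  [0.011, -0.046, 0, 0, 0, 0],
  [0.011, -0.046, 0, 0, 0, 0],
  [0.011, -0.046, 0, 0, 0, 0],
  [0.011, -0.042, 0, 0, 0, 0],
])

```text
time_s: 23.55
ee_pos: [0.4939, -0.2086, 0.1636]
eef_rot: [3.14, -0.003, -3.026]
force: [1.1, -0.2, 0.0]
grip_width: 0.0497
grip_force: 15.0
```

>>> nudge_tcp([
  [0.004, -0.0243, 0, 0, 0, 0.0476],
  [0, 0, 0.01, 0, 0, 0],
  [0, 0, 0.02, 0, 0, 0],
  [0, 0, 0.01, 0, 0, 0],
  [0, 0, 0, 0, 0, 0],
  [0, 0, 0, 0, 0, 0],
])

```text
time_s: 24.15
ee_pos: [0.4942, -0.2308, 0.1255]
eef_rot: [3.141, -0.001, -3.072]
force: [1.1, 0.9, -0.4]
grip_width: 0.0496
grip_force: 15.0
```

>>> nudge_tcp([
  [0.0005, -0.0007, 0.015, 0, 0, 0],
  [0, 0, 0.02, 0, 0, 0],
  [0, 0, 0.015, 0, 0, 0],
  [0, 0, 0.008, 0, 0, 0],
  [0, 0, 0.002, 0, 0, 0],
  [0, 0, 0.0015, 0, 0, 0],
  [0, 0, 0.0008, 0, 0, 0],
  [0, 0, 0, 0, 0, 0],
  [0, 0, 0, 0, 0, 0],
])

```text
time_s: 25.05
ee_pos: [0.4938, -0.2323, 0.0638]
eef_rot: [-3.141, 0.0, -3.073]
force: [-1.3, 0.3, -0.2]
grip_width: 0.0502
grip_force: 15.0
```

>>> nudge_tcp([
  [0, 0, 0, 0, 0, 0],
  [0, 0, 0, 0, 0, 0],
  [0, 0, 0, 0, 0, 0],
  [0, 0, 0, 0, 0, 0],
  [0, 0, 0, 0, 0, 0],
], finger_gap=0.094)

```text
time_s: 25.55
ee_pos: [0.4936, -0.2322, 0.0634]
eef_rot: [3.142, 0.0, -3.074]
force: [0.1, -0.2, 0.4]
grip_width: 0.0861
grip_force: 0.0
```

>>> nudge_tcp([
  [0, 0, -0.02, 0, 0, 0],
  [0, 0, -0.04, 0, 0, 0],
  [0, 0, -0.04, 0, 0, 0],
  [0, 0, 0, 0, 0, 0],
  [0, 0, 0, 0, 0, 0],
  [0, 0, 0, 0, 0, 0],
])

```text
time_s: 26.15
ee_pos: [0.4931, -0.2319, 0.1621]
eef_rot: [3.141, -0.002, -3.073]
force: [0.3, 1.0, -0.8]
grip_width: 0.0936
grip_force: 0.0
```

Run:
```python
from h import *
from station import eyes
w=eyes.camera("wrist"); cv2.imwrite("pics/w9.png",cv2.resize(w["pixels"][0:300,160:480],None,fx=2,fy=2))
```

```text
(no output)
```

View pics/w9.png

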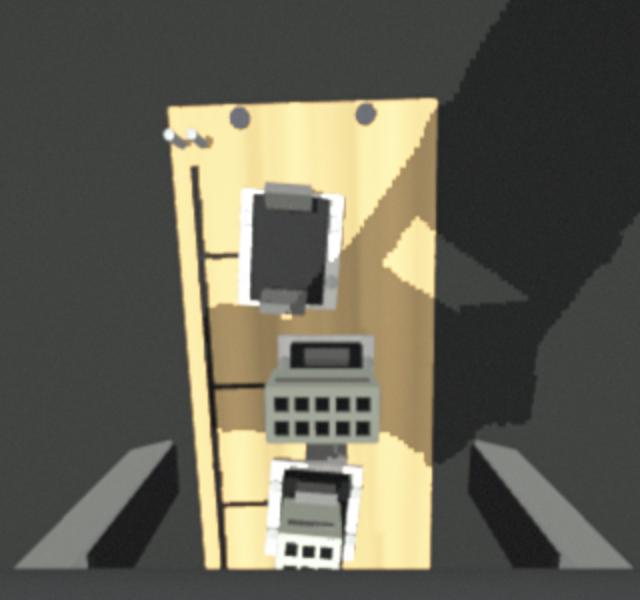

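The 10-way stands in holder_2 (crop (322,405)). Next is the white 12-way in the farthest slot.

>>> nudge_tcp([
  [-0.007, 0.022, 0, 0, 0, 0],
  [-0.014, 0.04, 0, 0, 0, 0],
  [-0.015, 0.045, 0, 0, 0, 0],
  [-0.015, 0.045, 0, 0, 0, 0],
  [-0.015, 0.045, 0, 0, 0, 0],
  [-0.015, 0.045, 0, 0, 0, 0],
  [-0.015, 0.045, 0, 0, 0, 0],
  [-0.015, 0.045, 0, 0, 0, 0],
  [-0.015, 0.045, 0, 0, 0, 0],
  [-0.015, 0.042, 0, 0, 0, 0],
])

```text
time_s: 27.2
ee_pos: [0.6055, 0.1976, 0.1619]
eef_rot: [-3.141, -0.002, -3.073]
force: [0.8, -0.4, 0.6]
grip_width: 0.0943
grip_force: 0.0
```

>>> nudge_tcp([
  [-0.008, 0.0235, 0, 0, 0, -0.028],
  [0, 0, 0.02, 0, 0, 0],
  [0, 0, 0.03, 0, 0, 0],
  [0, 0, 0, 0, 0, 0],
  [0, 0, 0, 0, 0, 0],
])

```text
time_s: 27.7
ee_pos: [0.6119, 0.2193, 0.113]
eef_rot: [-3.141, -0.002, -3.046]
force: [0.3, -0.2, 1.9]
grip_width: 0.094
grip_force: 0.0
```

Run:
```python
from h import *
from station import eyes
w=eyes.camera("wrist"); cv2.imwrite("pics/w10.png",w["pixels"]); print(cav(w,(280,203,360,242),80))
```

```text
(12, array([0.61093359, 0.21974828]), array([11.1, 45.3]), np.float32(1.6564217))
```

View pics/w10.png

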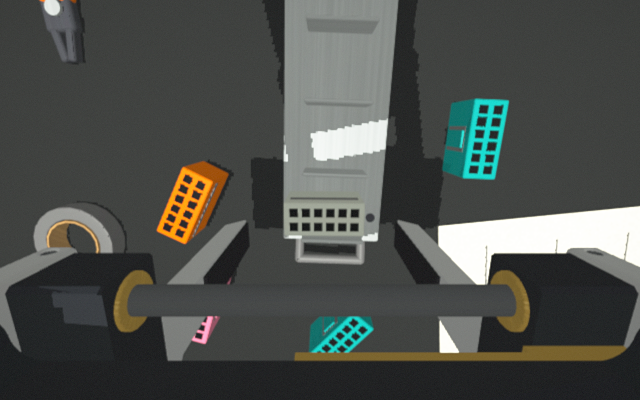

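The white 12-way is at (324,217) between the fingers. The pink block (about (210,325)) and the turquoise one (340,335) lie beyond, so I check their clearance to the fingers.

Run:
```python
from h import *
s=pickle.load(open("side.pkl","rb"));w=pickle.load(open("w1.pkl","rb"))
h=cv2.cvtColor(s["pixels"],cv2.COLOR_BGR2HSV)
for n,(a,b),roi in (("pink",(150,179),(300,140,350,190)),("orange",(5,20),(290,165,330,200)),("turq",(80,100),(285,120,325,160))):
    m=((h[...,0]>=a)&(h[...,0]<=b)&(h[...,1]>70)); u0,v0,u1,v1=roi
    p=np.argwhere(m[v0:v1,u0:u1])[:,::-1]+[u0,v0]
    for z in (0,.042): 
        P=cast(s,p,z)[:,:2]; print(n,z,P.min(0).round(3),P.max(0).round(3))
```

```text
pink 0 [0.636 0.101] [0.781 0.173]
pink 0.042 [0.605 0.068] [0.743 0.138]
orange 0 [0.585 0.085] [0.683 0.167]
orange 0.042 [0.556 0.053] [0.649 0.132]
turq 0 [0.7   0.221] [0.8   0.314]
turq 0.042 [0.666 0.183] [0.761 0.272]
```

>>> nudge_tcp([
  [0.001, 0.0004, 0.02, 0, 0, 0.01],
  [0, 0, 0.025, 0, 0, 0],
  [0, 0, 0.0175, 0, 0, 0],
  [0, 0, 0, 0, 0, 0],
  [0, 0, 0, 0, 0, 0],
])

```text
time_s: 28.25
ee_pos: [0.6118, 0.2198, 0.0525]
eef_rot: [3.141, 0.002, -3.056]
force: [-0.4, -0.3, -0.1]
grip_width: 0.0943
grip_force: 0.0
```

>>> nudge_tcp([
  [0, 0, 0, 0, 0, 0],
  [0, 0, 0, 0, 0, 0],
  [0, 0, 0, 0, 0, 0],
  [0, 0, 0, 0, 0, 0],
  [0, 0, 0, 0, 0, 0],
  [0, 0, 0, 0, 0, 0],
  [0, 0, 0, 0, 0, 0],
], finger_gap=0, clamp_n=15)

```text
time_s: 28.95
ee_pos: [0.6112, 0.2198, 0.0511]
eef_rot: [3.142, 0.0, -3.055]
force: [-1.2, -0.3, 3.2]
grip_width: 0.0598
grip_force: 15.0
```

>>> nudge_tcp([
  [0, 0, -0.02, 0, 0, 0],
  [0, 0, -0.04, 0, 0, 0],
  [0, 0, -0.04, 0, 0, 0],
  [0, 0, -0.015, 0, 0, 0],
  [0, 0, 0, 0, 0, 0],
  [0, 0, 0, 0, 0, 0],
])

```text
time_s: 29.55
ee_pos: [0.6106, 0.2196, 0.1641]
eef_rot: [-3.141, -0.002, -3.056]
force: [-0.2, 0.2, -0.6]
grip_width: 0.0599
grip_force: 15.0
```

>>> nudge_tcp([
  [0.011, -0.022, 0, 0, 0, 0],
  [0.02, -0.04, 0, 0, 0, 0],
  [0.022, -0.044, 0, 0, 0, 0],
  [0.022, -0.044, 0, 0, 0, 0],
  [0.022, -0.044, 0, 0, 0, 0],
  [0.022, -0.044, 0, 0, 0, 0],
  [0.022, -0.044, 0, 0, 0, 0],
  [0.022, -0.044, 0, 0, 0, 0],
  [0.022, -0.044, 0, 0, 0, 0],
  [0.022, -0.044, 0, 0, 0, 0],
])

```text
time_s: 30.55
ee_pos: [0.4387, -0.2118, 0.164]
eef_rot: [3.14, -0.003, -3.055]
force: [0.8, -0.5, -1.0]
grip_width: 0.0598
grip_force: 15.0
```

>>> nudge_tcp([
  [0.0184, -0.0422, 0, 0, 0, 0.045],
  [0, 0, 0, 0, 0, 0.044],
  [0, 0, 0.015, 0, 0, 0],
  [0, 0, 0.025, 0, 0, 0],
  [0, 0, 0, 0, 0, 0],
  [0, 0, 0, 0, 0, 0],
])

```text
time_s: 31.15
ee_pos: [0.4253, -0.2538, 0.1251]
eef_rot: [3.14, -0.002, 3.139]
force: [1.2, -0.8, -1.0]
grip_width: 0.06
grip_force: 15.0
```

>>> nudge_tcp([
  [0, -0.0002, 0.015, 0, 0, 0],
  [0, 0, 0.02, 0, 0, 0],
  [0, 0, 0.015, 0, 0, 0],
  [0, 0, 0.007, 0, 0, 0],
  [0, 0, 0.002, 0, 0, 0],
  [0, 0, 0.0015, 0, 0, 0],
  [0, 0, 0.0008, 0, 0, 0],
  [0, 0, 0, 0, 0, 0],
  [0, 0, 0, 0, 0, 0],
])

```text
time_s: 32.05
ee_pos: [0.4259, -0.2545, 0.065]
eef_rot: [-3.141, 0.0, 3.139]
force: [-0.3, -0.2, 0.2]
grip_width: 0.0599
grip_force: 15.0
```

>>> nudge_tcp([
  [0, 0, 0, 0, 0, 0],
  [0, 0, 0, 0, 0, 0],
  [0, 0, 0, 0, 0, 0],
  [0, 0, 0, 0, 0, 0],
  [0, 0, 0, 0, 0, 0],
  [0, 0, 0, 0, 0, 0],
], finger_gap=0.094)

```text
time_s: 32.65
ee_pos: [0.4258, -0.2544, 0.0646]
eef_rot: [-3.142, 0.0, 3.139]
force: [0.1, -0.3, -1.0]
grip_width: 0.094
grip_force: 0.0
```

>>> nudge_tcp([
  [0, 0, -0.02, 0, 0, 0],
  [0, 0, -0.04, 0, 0, 0],
  [0, 0, -0.04, 0, 0, 0],
  [-0.02, 0, 0, 0, 0, 0],
  [-0.03, 0, 0, 0, 0, 0],
  [-0.03, 0, 0, 0, 0, 0],
  [-0.03, 0, 0, 0, 0, 0],
  [0, 0, 0, 0, 0, 0],
  [0, 0, 0, 0, 0, 0],
  [0, 0, 0, 0, 0, 0],
])

```text
time_s: 33.65
ee_pos: [0.5351, -0.2547, 0.1645]
eef_rot: [3.141, -0.0, 3.138]
force: [0.1, 0.2, 1.0]
grip_width: 0.094
grip_force: 0.0
```

Run:
```python
from h import *
from station import eyes
w=eyes.camera("wrist"); cv2.imwrite("pics/w11.png",cv2.resize(w["pixels"][0:300,160:480],None,fx=1.2,fy=1.2))
pickle.dump(w,open("w11.pkl","wb"))
c=eyes.camera("side"); v=cv2.resize(c["pixels"][220:380,300:480],(405,360))
cv2.imwrite("pics/end.png",np.hstack([cv2.imread("pics/w11.png"),v]))
```

```text
(no output)
```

View pics/end.png

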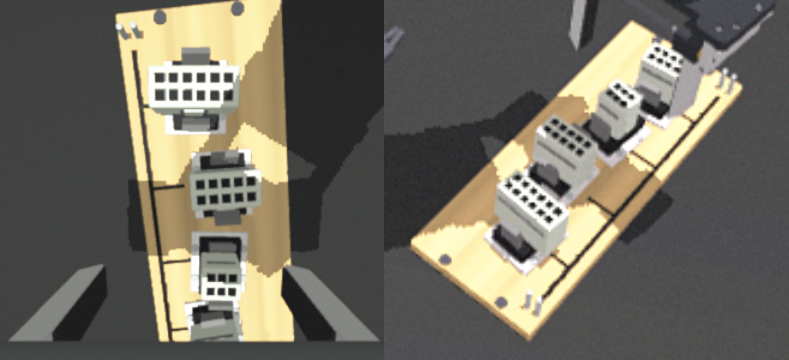

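All four holders are filled: 12, 10, 6 and 8-way from nearest to farthest, upright between the cheeks. One numeric check, then I hand in.

Run:
```python
from h import *
from station import ctrl
w=pickle.load(open("w11.pkl","rb"))
for r in ((285,56,360,90),(320,145,378,177)): print(cav(w,r,80,z=.074))
print(ctrl.hand_in())
```

```text
(12, array([ 0.42507181, -0.25572966]), array([45.4, 11. ]), np.float32(1.5681412))
(12, array([ 0.49771808, -0.23327345]), array([20.1, 35.4]), np.float32(1.6296935))
the job is handed in; nothing more can be done
None
```

The job is handed in (no verdict was printed): all four housings stand in the holders in reverse order, 12-, 10-, 6- and 8-way from nearest to farthest; the last pictures show them upright and square, and the only placed centre measured cleanly at the end, the 12-way's, was within about 2 mm.

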